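Set the sprung focus gauge at the laser marker

ROBOT

A 6-joint arm with a two-finger parallel gripper is mounted at the origin on the work surface. World frame = base frame: x ahead of the robot, y to its left, z up, the work surface at z = 0. Lengths are in m, angles in rad, forces in N, time in s.
With the tool pointing down it reaches from about 0.35 to 0.975 m from the base axis. Payload 7.1 kg.
Tool frame: the origin (TCP) lies midway between the tips of the shut fingers; the grasp point (between the pads) lies 19 mm behind it (r.grip_point_offset is the distance from the TCP to the grasp point, in m); z points along the fingers, y is the line along which they close (so a half turn about z gives the same grasp; the last joint's range is limited). The gripper opens to 88 mm and grips with 3 to 60 N. Pads are 20 mm wide; open, the fingers measure 115 mm over their backs; the gripper's body (75 mm by 178 mm) begins 61 mm behind the grasp point.
Start: joints at [1.228, 0.423, 1.63, -0, 1.089, -0.019], TCP at [0.199, 0.593, 0.223] pointing down, gripper open.
Joint ranges: [-3, 3], [-0.9, 2.11], [0.09, 2.58], [-1.31, 4.45], [0.11, 2.69], [-2.54, 2.54]. Speed limits (rad/s): [2.39, 2.39, 3.01, 3.14, 3.14, 3.14].

INTERFACE

Orientations are given as a unit quaternion [x, y, z, w].
In Python, from station import r gives the robot as it stands.
- The arm moves only by the tool step_arm, never from a script. Its argument "commands" is a list of rows, each a list of 3 entries, a list of its own where there are three numbers: the shift along the tool's x, y, z in m, then the turn about the tool's z in rad, then the gripper's target within -1 to 1 (fully open at 1, half-way at 0, shut at -1). In form: [[[tx, ty, tz], roll, hand], ...]. A call has 1 to 8 rows; each row is the pose to reach, as a shift and turn from the pose commanded when the call began, along the tool's axes at that moment; what a row does not reach only later rows make up. A row lasts 1/8 s, in which the tool goes at most 62.5 mm and 10.7 degrees, less where a joint would pass 70% of its speed; a pose out of reach is approached as far as the arm can. A call with a gripper value outside its range is refused whole. The fingers move at their own pace and stop on an object; "force" is the grip in N (left out, the last holds). Time passes only in rows, so rows that repeat a pose let the fingers close. It gives the time, the measured TCP pose, the force, the opening and the grip force at its end, in the units of the state.
- r.observe(): the state, without advancing time (a new reading comes with each control period).
- r.grab_frame(name): name is "side" or "top"; returns a dict with "img" (480x640x3 uint8, red, green, blue), "camera_matrix" (3x3 intrinsics, pixels), "k1" (the pictures are not rectified: a ray, as slopes to the right and down, at radius r is drawn at 1 + k1 r^2 times it, then the intrinsics apply), "origin" and "attitude" of the camera in the world. Camera axes: x right, y down, z forward; pixel columns grow to the right and rows downward; lengths in m; the calibration is good to about 2 mm. A picture is of the moment at which its call begins. There is no depth.
- r.finish_job(): hands the job in; it is judged then, once.
The state is a dict: "t": time; "joint_positions": joint angles; "qd": joint speeds; "joint_efforts": joint torques, N m; "position": TCP position; "eef_rot": TCP orientation; "force": force on the tool from outside, world axes, zero at the start; "wrist_torque": the same for the moment, N m; "finger_gap": finger opening in m; "grasp_force": force on a finger pad.
Only numpy, scipy, OpenCV 4.12 (cv2) and the standard library are available. Lean on these libraries where they do the work, as an engineer would, in place of code of your own. Each camera call takes 0.05 s, during which the arm holds its last target. There are 200 camera calls.

TASK

Take the telescoping focus gauge (the tall steel one with a knob on top) from the rack, stand it upright and fully seated in the bored block of the marking fixture, and let its sprung rod be fully in. Then pull the rod up by its knob until the mark ring on the rod has just come out at the barrel's mouth, and finish while still holding the knob there, with the gauge still seated. Leave the other tools and parts where they are.

Things in the scene. Friction and masses are not known exactly. Their poses are not given: they have to be found in the camera images.
- gauge_center (a point): Telescoping focus gauge, steel, 0.8 kg, 152 mm tall, upright in one of the rack's three sockets (which one varies); the only one there with a wide barrel and a knob on top. Point on its axis, half-way up (76 mm above its lower end, on the barrel); z runs up the axis. Barrel 30 mm diameter, from 30 mm below to 44 mm above this point, free to grip; knob above it, up to 76 mm above this point.
- gauge_shoulder (a point): Centre of the underside of the gauge's shoulder (38 mm diameter, 6 mm thick), 36 mm below gauge_center. The gauge rests on it: fully seated, this point is at the mouth of the socket. Below it is the foot, 20 mm diameter, 40 mm long, its end chamfered 4 mm. The body is held down in a socket by its own weight only (6.7 N or more).
- gauge_rod (a joint): How far the inner rod is out of the barrel (m): 0 in, stop at 0.085. It pulls straight up; its spring draws it back: 1.4 N when in, 4 N at the mark, 5.2 N at the stop, plus 0.9 N weight and friction; let go, it springs in. Rod 12 mm diameter, with a dark mark ring 3 mm high, hidden in the barrel at first; at 0.060 the ring is just wholly out, its lower edge at the barrel's mouth.
- knob_center (a point): Centre of the rod's aluminium knob (cylinder, 22 mm diameter, 29 mm high), moving with the rod. With the rod in, it reaches from 3 to 32 mm above the barrel's mouth, this point 17.5 mm above it. The barrel is wider than the knob: fingertips closing on the knob must stay above the mouth, so grip its upper part.
- fixture_bore (a point): Centre of the mouth of the vertical socket in the fixture's steel block: 23 mm diameter, 2 mm chamfer, 46 mm deep, in the middle of the block's 70 x 70 mm top, 60 mm above the bed (72 mm above the table). The block stands on a dark flange 86 x 140 mm, 10 mm thick. The fixture may be on either side of the bed.
- rack: Grey rack fixed to the bed, on either side of it, 62 x 210 mm, 55 mm high; origin at the centre of its underside (12 mm above the table). Three sockets 23 mm in diameter, 46 mm deep, in a row along its y axis at -70, 0 and 70 mm. Fingers that close along the rack's x axis stay clear of its other tools.
- pin_plain_center (a point): Bystander in the rack: short plain steel pin of the same foot, 81 mm tall, its top 35 mm above its shoulder; point on its axis 40 mm above its lower end. Not to be moved.
- pin_ball_center (a point): Bystander in the rack: short steel pin with a ball of 24 mm on top, 87 mm tall; point on its axis 43 mm above its lower end. Not to be moved.
- heatsink: Bystander: finned aluminium heat sink, 60 x 45 mm, 26 mm high, on the bed between rack and fixture; origin at the centre of its underside. Not to be moved.
- lens_cap_center (a point): Bystander: black lens cap, 52 mm diameter, 14 mm high, lying on the bed nearest the robot; point at its centre. Not to be moved.
- blank: Bystander: aluminium blank, 90 x 55 x 6 mm, lying on the far part of the bed; origin at the centre of its underside. Not to be moved.
- screwdriver_grip (a point): Bystander: screwdriver lying on the far part of the bed; point in its handle. Not to be moved.
Things that resemble listed ones, but are neither listed nor needed, are in the scene too. Leave any blue look-alike of the part that bears gauge_center alone.

How it is judged:
By the outcome, as a careful person would: the job done as asked, in the order asked, and still so for the second after the job is handed in, while the arm keeps its last pose, push and grip.
It also fails if it takes over 48 s, if anything falls off the work surface, if the arm or the gripper's body presses on something with over 40 N, if the wrist force passes 120 N, or if a joint passes its speed limit or range.

## Working session

There is one attempt and no reset: what is moved stays moved. The work goes in short steps, Python scripts to look and compute and a tool call to move; the robot and the scene stay as the last step left them, time stands still between calls to the robot, and variables do not carry over. Pictures are saved under pics/ and viewed, at most 10 in all, crops included, and the job is handed in when it is done.

Besides the shell and the picture viewer there is one more tool, called after "Request:" as a command line: name --argument value ..., lists and objects as JSON in quotes. step_arm: Moves the arm, as the interface text tells. Its arguments: {"type":"object","properties":{"commands":{"type":"array","items":{"type":"array"}},"force":{"type":"number"}},"required":["commands"]}

```bash
mkdir -p pics; ls
cat > h.py <<'E'
import numpy as np, cv2, json
from scipy.spatial.transform import Rotation as R
from station import r
def grab(n,f):
    d=r.grab_frame(n); cv2.imwrite(f'pics/{f}.png',cv2.cvtColor(d['img'],cv2.COLOR_RGB2BGR))
    np.savez(f'pics/{f}.npz',**{k:np.array(d[k]) for k in d}); return d
def rot(a):
    a=np.array(a,float)
    return a if a.shape==(3,3) else R.from_quat(a).as_matrix()
def ray(f,uv):
    d=np.load(f'pics/{f}.npz'); K=d['camera_matrix']; k1=float(d['k1'])
    p=np.linalg.solve(K,[uv[0],uv[1],1])[:2]; q=p.copy()
    for _ in range(30): q=p/(1+k1*(q@q))
    return d['origin'],rot(d['attitude'])@np.array([*q,1])
def proj(f,P):
    d=np.load(f'pics/{f}.npz'); c=rot(d['attitude']).T@(np.array(P)-d['origin']); q=c[:2]/c[2]
    q=q*(1+float(d['k1'])*(q@q)); return (d['camera_matrix']@[*q,1])[:2]
def atz(f,uv,z):
    o,v=ray(f,uv); return o+v*(z-o[2])/v[2]
def tri(a,ua,b,ub):
    o1,v1=ray(a,ua);o2,v2=ray(b,ub)
    s=np.linalg.lstsq(np.stack([v1,-v2],1),o2-o1,rcond=None)[0]
    p,q=o1+s[0]*v1,o2+s[1]*v2
    return (p+q)/2,np.linalg.norm(p-q)
E
python3 - <<'E'
from h import *
for n in('side','top'):
    d=grab(n,n+'0'); print(n,d['origin'],d['attitude'],d['k1'],d['camera_matrix'])
print(r.observe(), r.grip_point_offset)
E
```

```text
pics
side [0.37552277 0.68254287 1.00436186] [-0.11550056  0.92497946 -0.35891374  0.04747165] -0.07934612793605941 [[486.04899078   0.         328.15109657]
 [  0.         486.04899078 237.94448055]
 [  0.           0.           1.        ]]
top [ 0.40549198 -0.08670773  1.11354681] [ 0.71146603 -0.69705624  0.07034064 -0.05459733] -0.0012621152213673971 [[514.22224984   0.         321.46723718]
 [  0.         514.22224984 235.07449357]
 [  0.           0.           1.        ]]
{'t': 0.1, 'joint_positions': array([ 1.22798455e+00,  4.23771781e-01,  1.63060234e+00, -7.74180383e-06,
        1.08859423e+00, -1.89979284e-02]), 'qd': array([ 0.0005728 , -0.00202813, -0.00342847, -0.00102788, -0.00079076,
        0.00018971]), 'joint_efforts': array([ 6.08295122e-04, -5.45615458e+01, -2.74326789e+01,  6.45776954e-02,
        1.88810856e-02, -3.13334579e-05]), 'position': array([0.19867406, 0.59205616, 0.22197925]), 'eef_rot': array([ 1.61198673e-01,  9.86921737e-01, -6.77238923e-04, -1.20384883e-04]), 'force': array([ 0.37783353, -0.80535607, -0.00988179]), 'wrist_torque': array([-0.03714633, -0.01209868,  0.05801188]), 'grasp_force': 0.0, 'finger_gap': 0.08786569676170534} 0.0187
```

View pics/side0.png

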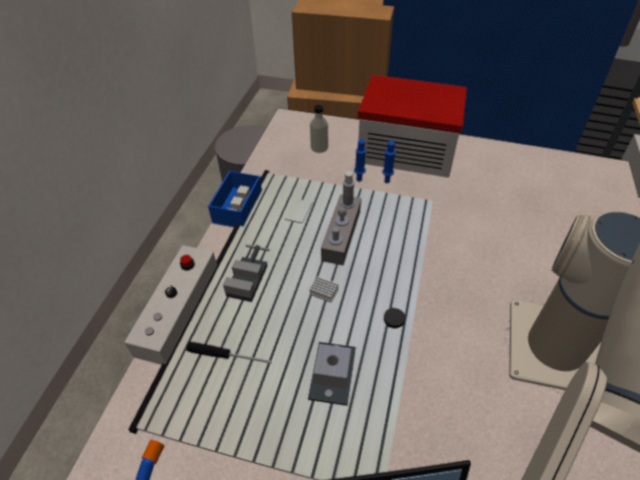

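View pics/top0.png

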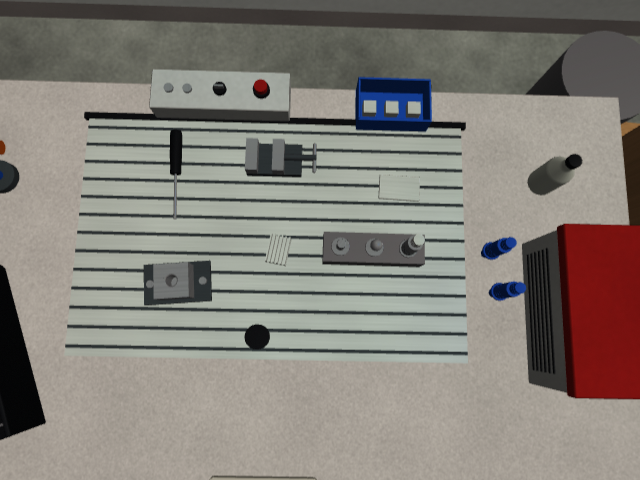

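The side view shows the gauge at about (348,188) at the far end of the rack, and the fixture bore at about (333,360). In the top view the gauge knob is near (417,241) and the bore near (172,281). I'll enlarge those regions.

Run:
```python
from h import *
t=cv2.imread('pics/top0.png'); s=cv2.imread('pics/side0.png')
def c(i,x,y,w,h,k): return cv2.resize(i[y:y+h,x:x+w],None,fx=k,fy=k,interpolation=cv2.INTER_CUBIC)
m=np.zeros((600,800,3),np.uint8)
def put(im,x,y): m[y:y+im.shape[0],x:x+im.shape[1]]=im
put(c(t,385,225,50,45,8),0,0)     # 400x360
put(c(s,325,165,45,45,8),400,0)   # 360
put(c(t,140,255,75,55,4),0,360)  # 300x220
put(c(s,305,335,60,60,4),400,360)
cv2.imwrite('pics/m1.png',m)
```

```text
(no output)
```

View pics/m1.png

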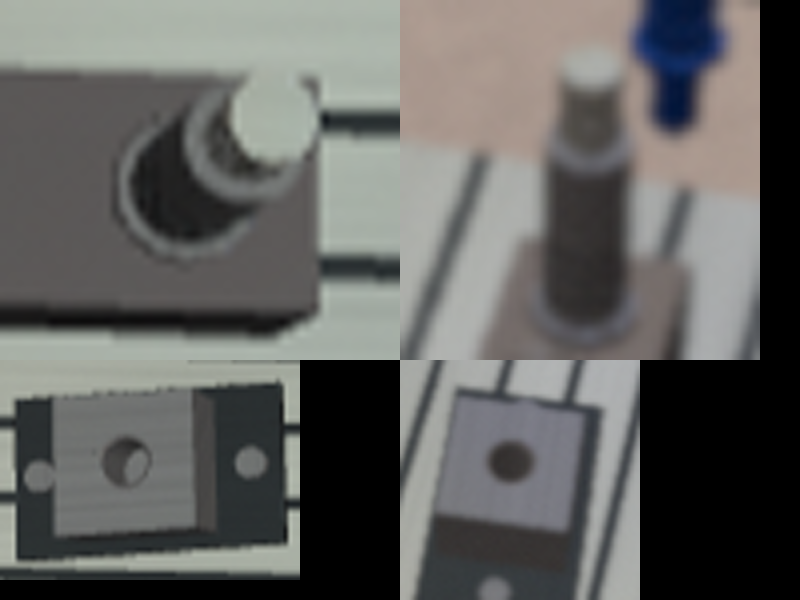

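Run:
```python
from h import *
k,e=tri('top0',(418.8,239.1),'side0',(348.6,173.1)); print('knobtop',k,e)
b,e2=tri('top0',(171.4,279.9),'side0',(332.4,359.9)); print('bore',b,e2)
# rack long edges, top face z=.067: segment in top image
a=atz('top0',(323,235),.067);c=atz('top0',(424,234),.067);print('rack edge',a,c,np.degrees(np.arctan2(*(c-a)[:2])))
for n,p in(('barrel mouth',k-[0,0,.032]),('shoulder top',k-[0,0,.106])): print(n,proj('top0',p),proj('side0',p))
o=r.observe(); M=rot(o['eef_rot']); print(M.round(3))
for p in(k,b): print((M.T@(p-o['position'])).round(4))
```

```text
knobtop [ 0.57091426 -0.2869779   0.17674839] 0.002365120116901608
bore [0.49493816 0.19319834 0.06824926] 0.0022200417341194244
rack edge [ 0.59309803 -0.11154145  0.067     ] [ 0.59996085 -0.32150429  0.067     ] 178.1279024202583
barrel mouth [415.26597192 241.28674883] [348.72383174 182.4188366 ]
shoulder top [407.9579502  247.17177518] [348.03766099 202.52388523]
[[-0.948  0.318 -0.   ]
 [ 0.318  0.948 -0.001]
 [ 0.    -0.001 -1.   ]]
[-0.6326 -0.7148  0.0462]
[-0.4078 -0.2837  0.1541]
```

Request:
step_arm --commands '[[[-0.02, -0.022, -0.01], 0.15, 1], [[-0.06, -0.066, -0.02], 0.3, 1], [[-0.1, -0.11, -0.03], 0.45, 1], [[-0.14, -0.155, -0.04], 0.6, 1], [[-0.18, -0.2, -0.05], 0.75, 1], [[-0.22, -0.245, -0.05], 0.9, 1], [[-0.26, -0.29, -0.05], 1.06, 1], [[-0.3, -0.335, -0.05], 1.213, 1]]' --force 25

```text
t: 1.1
position: [0.377, 0.1777, 0.2728]
eef_rot: [0.697, 0.717, 0.0, 0.0]
force: [1.4, 0.5, -0.5]
finger_gap: 0.0882
grasp_force: 0.0
```

```bash
cat >> h.py <<'E'
def st(*T):
    o=r.observe(); M=rot(o['eef_rot']); print('t',round(o['t'],2),'p',o['position'].round(4),'y',M[:,1].round(4),'z',M[:,2].round(4),'F',o['force'].round(1),'gap',round(o['finger_gap'],4),'gf',round(o['grasp_force'],1))
    for p in T: print('  delta tool',(M.T@(np.array(p)-o['position'])).round(4))
E
python3 -c "
from h import *
st([.571,-.287,.26])"
```

```text
t 1.1 p [0.377  0.1777 0.2728] y [9.996e-01 2.920e-02 4.000e-04] z [ 4.e-04  1.e-04 -1.e+00] F [ 1.4  0.5 -0.5] gap 0.0882 gf 0.0
  delta tool [-0.4701  0.1804  0.0128]
```

Request:
step_arm --commands '[[[-0.04, 0.015, 0], 0, 1], [[-0.1, 0.038, 0], 0, 1], [[-0.157, 0.06, 0], 0, 1], [[-0.214, 0.082, 0], 0, 1], [[-0.27, 0.104, 0], 0, 1], [[-0.325, 0.125, 0], 0, 1], [[-0.38, 0.146, 0], 0, 1], [[-0.43, 0.165, 0], 0, 1]]'

```text
t: 2.1
position: [0.5565, -0.2467, 0.2722]
eef_rot: [0.695, 0.719, -0.0, -0.0]
force: [0.0, 0.7, -0.5]
finger_gap: 0.0877
grasp_force: 0.0
```

Request:
step_arm --commands '[[[-0.03, 0.0115, 0.005], 0, 1], [[-0.04, 0.0155, 0.01], 0, 1], [[-0.04, 0.0155, 0.01], 0, 1]]'

```text
t: 2.48
position: [0.5724, -0.2836, 0.2616]
eef_rot: [0.695, 0.719, -0.0, -0.001]
force: [-0.5, -0.1, -0.3]
finger_gap: 0.0878
grasp_force: 0.0
```

Run:
```python
from h import *
grab('top','t1');grab('side','s1')
st([.571,-.287,.11])
t=cv2.imread('pics/t1.png'); s=cv2.imread('pics/s1.png')
o=r.observe()['position'];print(proj('t1',o),proj('s1',o))
m=np.hstack([cv2.resize(t[190:290,365:465],None,fx=4,fy=4,interpolation=2),cv2.resize(s[110:210,300:400],None,fx=4,fy=4,interpolation=2)])
cv2.imwrite('pics/m2.png',m)
```

```text
t 2.58 p [ 0.5725 -0.2829  0.2625] y [ 9.994e-01  3.470e-02 -8.000e-04] z [-8.e-04  7.e-04 -1.e+00] F [0.7 0.7 0. ] gap 0.0877 gf 0.0
  delta tool [-0.0042 -0.0016  0.1525]
[426.98044757 228.89443578] [348.93434303 147.68735528]
```

View pics/m2.png

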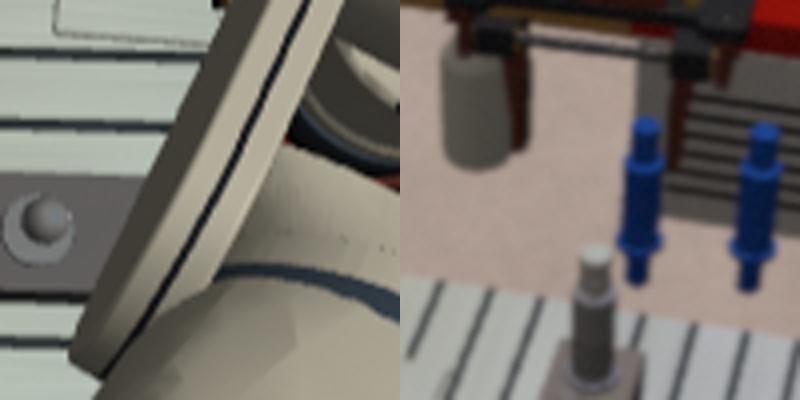

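The side view shows the open fingers straddling the gauge, with the tips at about (327,146) and (369,155). The gauge axis is at about (348,172), so the alignment matches the measurement and I can go down.

Request:
step_arm --commands '[[[-0.004, -0.0015, 0.01], 0, 1], [[-0.004, -0.0015, 0.045], 0, 1], [[-0.004, -0.0015, 0.08], 0, 1], [[-0.004, -0.0015, 0.115], 0, 1], [[-0.004, -0.0015, 0.14], 0, 1], [[-0.004, -0.0015, 0.15], 0, 1], [[-0.004, -0.0015, 0.15], 0, 1]]'

```text
t: 3.45
position: [0.5714, -0.2878, 0.1124]
eef_rot: [0.695, 0.719, -0.0, -0.0]
force: [-0.4, -0.0, 0.8]
finger_gap: 0.0879
grasp_force: 0.0
```

Request:
step_arm --commands '[[[0, 0, 0], 0, 0], [[0, 0, 0], 0, -0.3], [[0, 0, 0], 0, -0.5], [[0, 0, 0], 0, -1], [[0, 0, 0], 0, -1], [[0, 0, 0], 0, -1], [[0, 0, 0], 0, -1], [[0, 0, 0], 0, -1]]' --force 30

```text
t: 4.45
position: [0.5717, -0.2882, 0.1127]
eef_rot: [0.695, 0.719, 0.0, 0.0]
force: [0.1, 0.3, -0.7]
finger_gap: 0.0295
grasp_force: 30.0
```

```bash
python3 -c "
from h import *
st()"
```

```text
t 4.45 p [ 0.5717 -0.2882  0.1127] y [9.994e-01 3.390e-02 1.000e-04] z [ 1.e-04 -0.e+00 -1.e+00] F [ 0.1  0.3 -0.7] gap 0.0295 gf 30.0
```

Request:
step_arm --commands '[[[0, 0, -0.006], 0, -1], [[0, 0, -0.02], 0, -1], [[0, 0, -0.045], 0, -1], [[0, 0, -0.075], 0, -1], [[0, 0, -0.105], 0, -1], [[0, 0, -0.125], 0, -1], [[0, 0, -0.135], 0, -1], [[0, 0, -0.135], 0, -1]]'

```text
t: 5.45
position: [0.5716, -0.2881, 0.2478]
eef_rot: [0.695, 0.719, 0.0, 0.0]
force: [-0.3, -0.1, -8.3]
finger_gap: 0.0297
grasp_force: 30.0
```

Request:
step_arm --commands '[[[0.02, -0.0025, 0], 0, -1], [[0.06, -0.0075, 0], 0, -1], [[0.11, -0.0135, 0], 0, -1], [[0.16, -0.02, 0], 0, -1], [[0.21, -0.026, 0], 0, -1], [[0.26, -0.032, 0], 0, -1], [[0.3, -0.037, 0], 0, -1], [[0.32, -0.04, 0], 0, -1]]'

```text
t: 6.45
position: [0.5189, 0.0329, 0.2466]
eef_rot: [0.694, 0.72, -0.001, -0.001]
force: [0.3, -0.8, -8.9]
finger_gap: 0.0296
grasp_force: 30.0
```

Request:
step_arm --commands '[[[0.02, -0.0025, 0], 0, -1], [[0.06, -0.0075, 0], 0, -1], [[0.1, -0.012, 0], 0, -1], [[0.135, -0.017, 0], 0, -1], [[0.155, -0.019, 0], 0, -1], [[0.162, -0.02, 0], 0, -1], [[0.162, -0.02, 0], 0, -1]]'

```text
t: 7.32
position: [0.4951, 0.1913, 0.2474]
eef_rot: [0.695, 0.719, -0.0, 0.0]
force: [1.0, -0.6, -9.5]
finger_gap: 0.0298
grasp_force: 30.0
```

Run:
```python
from h import *
grab('top','t2');grab('side','s2')
st([.495,.193,.2])
t=cv2.imread('pics/t2.png'); s=cv2.imread('pics/s2.png')
o=r.observe()['position'];print(proj('t2',o),proj('s2',o),proj('s2',o-[0,0,.046]),proj('s2',o-[0,0,.086]))
m=np.hstack([cv2.resize(t[220:340,110:230],None,fx=3,fy=3,interpolation=2),cv2.resize(s[270:390,275:395],None,fx=3,fy=3,interpolation=2)])
cv2.imwrite('pics/m3.png',m)
```

```text
t 7.42 p [0.4953 0.1907 0.2475] y [ 9.994e-01  3.330e-02 -4.000e-04] z [-4.e-04 -6.e-04 -1.e+00] F [-0.5 -0.4 -9. ] gap 0.0295 gf 30.0
  delta tool [ 0.0024 -0.0002  0.0475]
[144.81231646 269.42139314] [333.2775469  311.94176449] [333.20489961 325.31457511] [333.14551346 336.15400996]
```

View pics/m3.png

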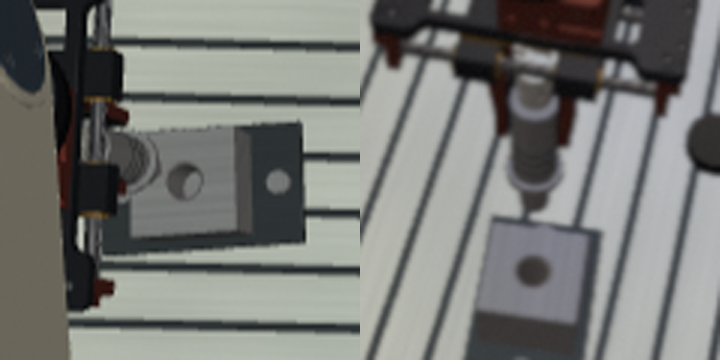

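The gauge hangs upright, held on the barrel. Its shoulder is at about (333.3,327.3) in the side view and (152,274) in the top view. Next I'll compare its axis with the bore.

Run:
```python
from h import *
p,e=tri('t2',(151.7,274.0),'s2',(333.2,327.0)); print(p,e)
print('pred', proj('t2',[.495,.192,.2075]), proj('s2',[.495,.192,.2075]))
print('bore@.072', atz('top0',(171.4,279.9),.072), atz('side0',(332.4,359.9),.072))
```

```text
[0.49354382 0.19331229 0.19979363] 0.002245416436173987
pred [151.18399534 272.10099978] [333.21150034 324.24172524]
bore@.072 [0.49350907 0.19210319 0.072     ] [0.49557221 0.19516338 0.072     ]
```

Request:
step_arm --commands '[[[0.001, 0, 0.01], 0, -1], [[0.001, 0, 0.035], 0, -1], [[0.001, 0, 0.06], 0, -1], [[0.001, 0, 0.078], 0, -1], [[0.001, 0, 0.085], 0, -1], [[0.001, 0, 0.09], 0, -1], [[0.001, 0, 0.095], 0, -1], [[0.001, 0, 0.1], 0, -1]]'

```text
t: 8.43
position: [0.4957, 0.1926, 0.1479]
eef_rot: [0.695, 0.719, 0.0, 0.0]
force: [-0.1, -0.1, -9.3]
finger_gap: 0.0293
grasp_force: 30.0
```

Request:
step_arm --commands '[[[0, 0, 0.005], 0, -1], [[0, 0, 0.01], 0, -1], [[0, 0, 0.015], 0, -1], [[0, 0, 0.02], 0, -1], [[0, 0, 0.025], 0, -1], [[0, 0, 0.028], 0, -1], [[0, 0, 0.028], 0, -1]]'

```text
t: 9.3
position: [0.4951, 0.1925, 0.1194]
eef_rot: [0.695, 0.719, -0.0, -0.0]
force: [-0.4, 0.0, -9.8]
finger_gap: 0.0294
grasp_force: 30.0
```

Request:
step_arm --commands '[[[0, 0, 0.001], 0, -1], [[0, 0, 0.0015], 0, -1], [[0, 0, 0.002], 0, -1], [[0, 0, 0.002], 0, -1]]'

```text
t: 9.8
position: [0.4953, 0.1925, 0.1177]
eef_rot: [0.695, 0.719, 0.0, 0.0]
force: [-0.4, 0.9, -9.1]
finger_gap: 0.0292
grasp_force: 30.0
```

Request:
step_arm --commands '[[[0, 0, 0.0005], 0, -1], [[0, 0, 0.001], 0, -1], [[0, 0, 0.001], 0, -1]]'

```text
t: 10.18
position: [0.4954, 0.1926, 0.1176]
eef_rot: [0.695, 0.719, 0.0, 0.0]
force: [-3.8, -1.1, 4.3]
finger_gap: 0.0296
grasp_force: 30.0
```

Request:
step_arm --commands '[[[0, 0, 0.0], 0, -0.25], [[0, 0, 0.0], 0, -0.2], [[0, 0, 0.0], 0, 0.1], [[0, 0, 0.0], 0, 0.3], [[0, 0, 0.0], 0, 0.3]]'

```text
t: 10.8
position: [0.4953, 0.1925, 0.1166]
eef_rot: [0.695, 0.719, 0.0, 0.0]
force: [-0.1, -0.2, 0.5]
finger_gap: 0.0567
grasp_force: 0.0
```

Run:
```python
from h import *
grab('top','t3');grab('side','s3')
st()
t=cv2.imread('pics/t3.png'); s=cv2.imread('pics/s3.png')
b=[.495,.1935]
for z in(.072,.152,.184): print(z,proj('t3',[*b,z]),proj('s3',[*b,z]))
m=np.hstack([cv2.resize(t[230:330,110:210],None,fx=4,fy=4,interpolation=2),cv2.resize(s[290:390,285:385],None,fx=4,fy=4,interpolation=2)])
cv2.imwrite('pics/m4.png',m)
```

```text
t 10.9 p [0.4953 0.1925 0.1166] y [ 9.994e-01  3.400e-02 -1.000e-04] z [-1.e-04 -0.e+00 -1.e+00] F [-0.5 -0.1 -0.4] gap 0.0568 gf 0.0
0.072 [170.75410745 279.1455078 ] [332.85093107 359.27704067]
0.152 [159.3804826  275.21396715] [332.94830073 339.86442468]
0.184 [154.28902736 273.45395186] [332.99034479 331.39460318]
```

View pics/m4.png

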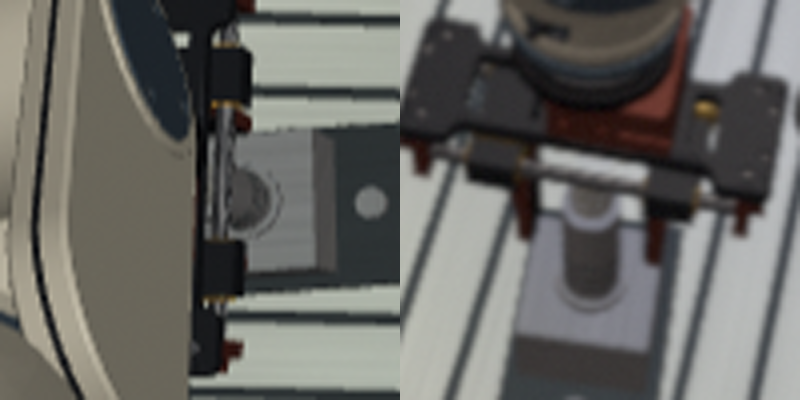

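The gauge stands upright in the block, shoulder flush on its top (side view, about (333,361)), with the fingers open. Next I rise to the knob and close.

Request:
step_arm --commands '[[[0, 0, -0.01], 0, 0.3], [[0, 0, -0.025], 0, 0.3], [[0, 0, -0.038], 0, 0.3], [[0, 0, -0.0435], 0, 0.3], [[0, 0, -0.0435], 0, 0.3]]'

```text
t: 11.52
position: [0.4956, 0.1926, 0.1609]
eef_rot: [0.695, 0.719, 0.001, 0.0]
force: [-0.1, 0.1, 0.0]
finger_gap: 0.0569
grasp_force: 0.0
```

Request:
step_arm --commands '[[[0, 0, 0], 0, 0], [[0, 0, 0], 0, -0.3], [[0, 0, 0], 0, -0.45], [[0, 0, 0], 0, -0.55], [[0, 0, 0], 0, -0.6], [[0, 0, 0], 0, -1], [[0, 0, 0], 0, -1], [[0, 0, 0], 0, -1]]' --force 25

```text
t: 12.52
position: [0.4952, 0.1925, 0.1601]
eef_rot: [0.695, 0.719, -0.0, -0.0]
force: [0.8, -1.2, -1.9]
finger_gap: 0.0215
grasp_force: 25.0
```

```bash
python3 -c "
from h import *
st()"
```

```text
t 12.53 p [0.4952 0.1925 0.1601] y [ 9.994e-01  3.400e-02 -2.000e-04] z [-2.e-04 -1.e-04 -1.e+00] F [ 0.8 -1.2 -1.9] gap 0.0215 gf 25.0
```

Request:
step_arm --commands '[[[0, 0, -0.003], 0, -1], [[0, 0, -0.007], 0, -1], [[0, 0, -0.011], 0, -1], [[0, 0, -0.015], 0, -1], [[0, 0, -0.019], 0, -1], [[0, 0, -0.023], 0, -1], [[0, 0, -0.027], 0, -1], [[0, 0, -0.03], 0, -1]]'

```text
t: 13.52
position: [0.4952, 0.1925, 0.1904]
eef_rot: [0.695, 0.719, -0.0, -0.0]
force: [0.6, -0.0, -3.3]
finger_gap: 0.0215
grasp_force: 25.0
```

Request:
step_arm --commands '[[[0, 0, -0.004], 0, -1], [[0, 0, -0.008], 0, -1], [[0, 0, -0.012], 0, -1], [[0, 0, -0.016], 0, -1], [[0, 0, -0.02], 0, -1], [[0, 0, -0.024], 0, -1], [[0, 0, -0.028], 0, -1], [[0, 0, -0.0305], 0, -1]]'

```text
t: 14.52
position: [0.4952, 0.1925, 0.2209]
eef_rot: [0.695, 0.719, -0.0, -0.0]
force: [0.2, 0.4, -4.6]
finger_gap: 0.0213
grasp_force: 25.0
```

Request:
step_arm --commands '[[[0, 0, 0], 0, -1], [[0, 0, 0], 0, -1]]'

```text
t: 14.78
position: [0.4952, 0.1925, 0.2206]
eef_rot: [0.695, 0.719, -0.0, -0.0]
force: [0.1, -0.8, -4.7]
finger_gap: 0.0215
grasp_force: 25.0
```

Run:
```python
from h import *
grab('top','t4');grab('side','s4')
st()
t=cv2.imread('pics/t4.png'); s=cv2.imread('pics/s4.png')
b=[.495,.1935]
for z in(.072,.152,.212): print(z,proj('t4',[*b,z]),proj('s4',[*b,z]))
m=np.hstack([cv2.resize(t[250:310,120:180],None,fx=6,fy=6,interpolation=2),cv2.resize(s[320:380,300:360],None,fx=6,fy=6,interpolation=2)])
cv2.imwrite('pics/m5.png',m)
```

```text
t 14.88 p [0.4952 0.1925 0.2206] y [ 9.994e-01  3.400e-02 -1.000e-04] z [-1.e-04 -1.e-04 -1.e+00] F [-0.1  0.6 -4.7] gap 0.0217 gf 25.0
0.072 [170.75410745 279.1455078 ] [332.85093107 359.27704067]
0.152 [159.3804826  275.21396715] [332.94830073 339.86442468]
0.212 [149.54094736 271.81261054] [333.02872309 323.61640567]
```

View pics/m5.png

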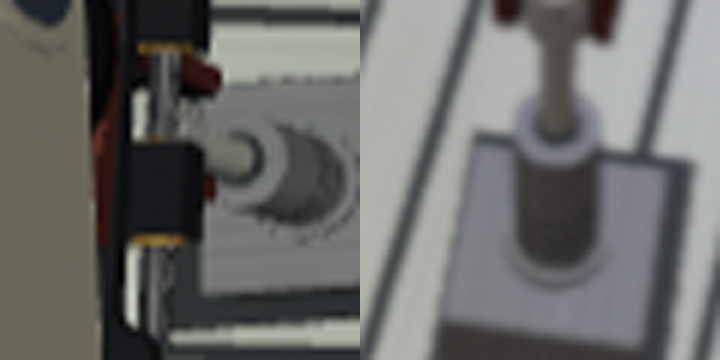

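The dark ring now shows at the barrel's mouth in both views (side view about (333,341)). The shoulder is still flush on the block, and the 4.7 N pull fits the spring. I'll add 1 mm so the ring is wholly out, hold it there and check.

Request:
step_arm --commands '[[[0, 0, -0.0005], 0, -1], [[0, 0, -0.001], 0, -1], [[0, 0, -0.001], 0, -1], [[0, 0, -0.001], 0, -1], [[0, 0, -0.001], 0, -1], [[0, 0, -0.001], 0, -1]]'

```text
t: 15.62
position: [0.4952, 0.1925, 0.2217]
eef_rot: [0.695, 0.719, -0.0, -0.0]
force: [0.0, -0.3, -3.8]
finger_gap: 0.0216
grasp_force: 25.0
```

Run:
```python
from h import *
grab('side','s5');grab('top','t5');st()
s=cv2.imread('pics/s5.png');t=cv2.imread('pics/t5.png')
cv2.imwrite('pics/m6.png',np.hstack([cv2.resize(t[265:285,140:165],None,fx=16,fy=16,interpolation=2),cv2.resize(s[328:348,320:345],None,fx=16,fy=16,interpolation=2)]))
```

```text
t 15.72 p [0.4952 0.1925 0.2217] y [ 9.994e-01  3.390e-02 -1.000e-04] z [-1.e-04 -0.e+00 -1.e+00] F [ 0.1 -0.4 -4.2] gap 0.0217 gf 25.0
```

View pics/m6.png

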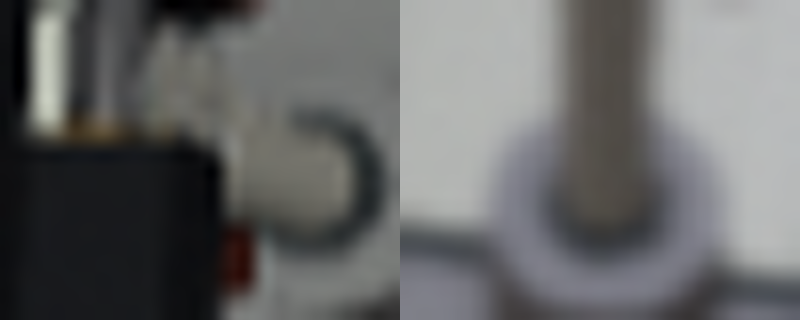

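The dark ring shows around the rod's foot, at the barrel's mouth, in both views: about (333,342) in the side view and (163,276) in the top view. Its top edge is clear of the mouth. The arm's 61.5 mm of travel agrees, and the pull of about 4 N with no jump means the gauge is still seated. Handing in.

```bash
python3 -c "
from h import *
st(); print(r.finish_job())"
```

```text
t 15.72 p [0.4952 0.1925 0.2217] y [ 9.994e-01  3.390e-02 -1.000e-04] z [-1.e-04 -0.e+00 -1.e+00] F [ 0.1 -0.4 -4.2] gap 0.0217 gf 25.0
the job is handed in; nothing more can be done
None
```

The job is handed in at 15.7 s: the gauge stands seated in the fixture block and the gripper is still holding the knob about 61.5 mm up by arm travel, with the mark ring showing at the barrel's mouth; the pictures were too coarse to confirm that last millimetre.

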